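# Lay out the bearing rebuild parts along the shaft line

## Robot

A 7-joint arm with a two-finger parallel gripper is mounted at the origin on the work surface. World frame = base frame: x ahead of the robot, y to its left, z up, the work surface at z = 0. Lengths are in m, angles in rad, forces in N, time in s.
With the tool pointing down it reaches from about 0.4 to 0.85 m from the base axis. Payload 10.4 kg.
Tool frame: the origin (TCP) lies on the centre line of the jaws, within the pads' length; the fingertips stand 11 mm ahead of it and the grasp point (between the pads) lies 8 mm behind it (tip_reach is the distance from the TCP to the fingertips, in m); z points along the fingers, y is the line along which they close (so a half turn about z gives the same grasp; the last joint's range is limited). The gripper opens to 85 mm and grips with 20 to 120 N. Pads are 22 mm wide; open, the fingers measure 114 mm over their backs; the gripper's body (76 mm by 85 mm) begins 54 mm behind the grasp point. The pads swing forward as they close: fully open they stand 13 mm farther back than shut.
Start: joints at [-1.308, 0.332, -0.065, 1.46, 0.022, 1.35, -0.088], TCP at [0.176, 0.6, 0.242] pointing down, gripper open.
Joint ranges: [-2.6, 2.6], [-0.5, 2.12], [-1.47, 1.34], [0.16, 2.42], [-1.27, 4.41], [0.06, 2.06], [-2.6, 2.6]. Speed limits (rad/s): [2.22, 2.22, 2.79, 2.79, 3.14, 3.14, 3.14].

## Interface

Orientations are given as a unit quaternion [x, y, z, w].
In Python, from workcell import get_obs, camera, hand_in, tip_reach gives the robot as it stands. The module is installed in compiled form; this text tells all that it offers.
- The arm moves only by the tool move_arm, never from a script. Its argument "plan" is a list of rows, each an object with "delta_pos": the shift along the tool's x, y, z in shares of 0.4 m (1.0 is 0.4 m), a list of three; "turn": the turn, a rotation vector about the tool's x, y, z in shares of 180 degrees (1.0 is 180 degrees), a list of three; "fingers": the closure, from 0 (fully open) to 1 (shut). A call has 1 to 12 rows; each row is the pose to reach, as a shift and turn from the pose commanded when the call began, along the tool's axes at that moment; what a row does not reach only later rows make up. A row lasts 1/8 s, in which the tool goes at most 62.5 mm and 10.7 degrees, less where a joint would pass 70% of its speed; a pose out of reach is approached as far as the arm can. Shift and turn numbers lie between -1 and 1, and a call with a number outside is refused. A call with a gripper value outside its range is refused whole. The fingers move at their own pace and stop on an object; "force" is the grip in N (left out, the last holds). Time passes only in rows, so rows that repeat a pose let the fingers close. It gives the time, the measured TCP pose, the force, the opening and the grip force at its end, in the units of the state.
- get_obs(): the state, without advancing time (a new reading comes with each control period).
- camera(name): name is "side" or "top"; returns a dict with "color" (400x640x3 uint8, red, green, blue), "range_z" (400x640 float32, m along the optical axis (not along the pixel's ray), 0 where there is no reading), "fx", "fy", "cx", "cy" (pixels), "k1" (the pictures are not rectified: a ray, as slopes to the right and down, at radius r is drawn at 1 + k1 r^2 times it, then the intrinsics apply), "R" (3x3) and "t" (3): a world point X has camera coordinates R X + t. Camera axes: x right, y down, z forward; pixel columns grow to the right and rows downward; lengths in m; the calibration is good to about 2 mm. A picture is of the moment at which its call begins.
- hand_in(): hands the job in; it is judged then, once.
The state is a dict: "clock": time; "joint_pos": joint angles; "joint_velocities": joint speeds; "tau": joint torques, N m; "position": TCP position; "ee_rot": TCP orientation; "ft_force": force on the tool from outside, world axes, zero at the start; "torque": the same for the moment, N m; "grip_width": opening from 0.0 (shut) to 1.0 (fully open); "grasp_force": force on a finger pad.
Only numpy, scipy, OpenCV 4.12 (cv2) and the standard library are available. Lean on these libraries where they do the work, as an engineer would, in place of code of your own. Each camera call takes 0.05 s, during which the arm holds its last target. There are 200 camera calls.

## Task

Set out the bearing rebuild parts in fitting order along the line from the pillow block over the rubber mat to the V-block. Stand the spacer sleeve upright in the middle of the mat with the ball bearing lying flat and centred on top of it; lay the hex nut flat on the bench halfway between the pillow block and the mat (centre to centre), and the end cover, hub up, on the bench halfway between the mat and the V-block (centre to centre). Leave the spray can, the tape roll and the spanner where they are.

Things in the scene. Friction and masses are not known exactly. Their poses are not given: they have to be found in the camera images.
- bearing: ball bearing, a flat steel ring with a dark seal band on its face and a bore: 52 mm outside, 25 mm bore, 15 mm thick, 0.13 kg. Lies flat on the bench at the start. Origin: centre of its underside, z along its axis (up).
- sleeve: spacer sleeve, a plain steel tube standing on end: 40 mm outside, 26 mm inside, 45 mm tall (the tallest loose part), 0.25 kg. Origin: centre of its lower end, z along its axis (up).
- nut: hexagonal steel nut with a through hole: 41 mm across flats, 47 mm across corners, 22 mm high, 0.16 kg. Lies flat at the start, at any yaw. Origin: centre of its underside, z up, x square to one pair of flats (so flats face yaw 0, 60, 120, ... degrees in its frame).
- cover: steel end cover, a solid disc flange of 60 mm diameter and 10 mm thickness with a solid round hub of 36 mm diameter standing 22 mm above it (32 mm high in all), four small dark dots on the flange; 0.28 kg. Hub up at the start. Origin: centre of the flange's underside, z up.
- mat: square black rubber mat, 80 x 80 mm, 4 mm thick, fixed to the bench (TARGET of the sleeve). Origin: centre of its underside (on the bench); its y axis runs along the row, through the pillow block on one side and the V-block on the other, each about 240 mm off (centre to centre); which of them is on which side varies.
- pillow_block: blue cast pillow block bearing housing with a steel insert, fixed: foot 130 x 40 mm and 14 mm high, round body 68 mm wide and 72 mm high, a brass grease nipple on top to 80 mm. Origin: centre of its underside; x along the foot's length, y along the bore.
- v_block: steel V-block with a V-shaped groove on top, fixed: 70 (x) x 60 (y) mm, 50 mm high. Origin: centre of its underside; the groove runs along y.
- spray_can: bystander: grey can with a white label band, 58 mm diameter, 150 mm tall, standing at one side of the work, loose. Origin: centre of its foot. To be left alone.
- tape_roll: bystander: brown roll of tape lying flat, 100 mm outside, 76 mm inside, 25 mm high, at the other side, loose. Origin: centre of its underside. To be left alone.
- spanner: bystander: steel spanner 160 mm long lying across the bench beyond the row, loose. Origin: centre of its underside, x along its length. To be left alone.
Mind the look-alikes: they are no part of the job. Leave any blue or purple look-alike of the cover alone.

How it is judged:
At the end, for the whole second after the job is handed in: Sleeve upright on the mat within 12 mm of its centre, bearing flat on it within 8 mm of its axis; nut and cover (hub up) flat on the bench within 15 mm, along and across the row, of points 120 mm from the mat's centre towards the pillow block and the V-block; all at rest (horizontal distance between sleeve and mat below 0.012 m and z of sleeve in the frame of mat between 0.001 and 0.008 m and horizontal distance between bearing and sleeve below 0.008 m and z of bearing in the frame of sleeve between 0.041 and 0.049 m and ((y of pillow_block in the frame of mat above 0 m and y of nut in the frame of mat between 0.105 and 0.135 m) or (y of pillow_block in the frame of mat below 0 m and y of nut in the frame of mat between -0.135 and -0.105 m)) and x of nut in the frame of mat between -0.015 and 0.015 m and height (world z) of nut between -0.003 and 0.004 m and ((y of v_block in the frame of mat above 0 m and y of cover in the frame of mat between 0.105 and 0.135 m) or (y of v_block in the frame of mat below 0 m and y of cover in the frame of mat between -0.135 and -0.105 m)) and x of cover in the frame of mat between -0.015 and 0.015 m and height (world z) of cover between -0.003 and 0.004 m and angle between each of sleeve, bearing, nut, cover's own z axis and vertical below 0.1 rad and linear speed of each of sleeve, bearing, nut, cover below 0.01 m/s); the robot touches nothing.
It fails at once if the spray can is moved more than 15 mm (distance of spray_can from where it was at the start of the episode above 0.015 m).
It fails at once if the tape roll is moved more than 15 mm (distance of tape_roll from where it was at the start of the episode above 0.015 m).
It fails at once if the spanner is moved more than 15 mm (distance of spanner from where it was at the start of the episode above 0.015 m).
It fails at once if the spray can is knocked over (angle between spray_can's own z axis and vertical above 0.4 rad).
It also fails if it takes over 102 s, if anything falls off the work surface, if the arm or the gripper's body presses on something with over 40 N, if the wrist force passes 120 N, or if a joint passes its speed limit or range.

## Working session

There is one attempt and no reset: what is moved stays moved. The work goes in short steps, Python scripts to look and compute and a tool call to move; the robot and the scene stay as the last step left them, time stands still between calls to the robot, and variables do not carry over. Pictures are saved under pics/ and viewed, at most 14 in all, crops included, and the job is handed in when it is done.

Besides the shell and the picture viewer there is one more tool, called after ">>>" as a command line: name --argument value ..., lists and objects as JSON in quotes. move_arm: Moves the arm, as the interface text tells. Its arguments: {"type":"object","properties":{"plan":{"type":"array","items":{"type":"object","properties":{"delta_pos":{"type":"array","items":{"type":"number"}},"turn":{"type":"array","items":{"type":"number"}},"fingers":{"type":"number"}}}},"force":{"type":"number"}},"required":["plan"]}

```bash
mkdir -p pics; cat > h.py <<'E'
import numpy as np, cv2
from workcell import get_obs, camera, hand_in, tip_reach
from scipy.spatial.transform import Rotation as Rn
def rays(c,uv):
    uv=np.asarray(uv,float).reshape(-1,2)
    d=(uv-[c["cx"],c["cy"]])/[c["fx"],c["fy"]]
    s=d.copy()
    for _ in range(20): s=d/(1+c["k1"]*(s**2).sum(1,keepdims=True))
    return np.c_[s,np.ones(len(s))]
def onplane(c,uv,z):
    r=rays(c,uv)@c["R"]; o=-np.array(c["R"]).T@c["t"]
    return o+r*((z-o[2])/r[:,2:3])
def cloud(c):
    h,w=c["range_z"].shape
    u,v=np.meshgrid(np.arange(w),np.arange(h))
    p=rays(c,np.c_[u.ravel(),v.ravel()])*c["range_z"].reshape(-1,1)
    return ((p-c["t"])@c["R"]).reshape(h,w,3)
def toolshift(dw,R=None):
    R=Rn.from_quat(get_obs()["ee_rot"]) if R is None else R
    return R.inv().apply(dw)
E
python3 - <<'E'
from h import *
for n in("top","side"):
    c=camera(n); cv2.imwrite(f"pics/{n}0.png",c["color"][:,:,::-1]); np.savez(f"{n}0.npz",**c)
    print(n,c["fx"],c["k1"],-np.array(c["R"]).T@c["t"],np.array(c["R"]).round(2).tolist(),(c["range_z"]>0).mean())
print(get_obs(),tip_reach)
E
```

```text
top 391.9949783347632 -0.008303803738787136 [0.37230636 0.00899098 1.16277538] [[0.01, -1.0, 0.01], [-0.99, -0.01, -0.17], [0.17, -0.01, -0.99]] 0.99600390625
side 416.9650615293993 0.027781431379849623 [ 0.51300285 -0.78133221  0.80836752] [[1.0, -0.09, -0.01], [-0.07, -0.7, -0.71], [0.06, 0.71, -0.7]] 0.99619921875
{'clock': 0.1, 'joint_pos': array([-1.30759886,  0.33279692, -0.06473036,  1.46084103,  0.02156474,
        1.349938  , -0.08846981]), 'joint_velocities': array([-0.0010108 , -0.00170895,  0.00054817, -0.00188206,  0.00042875,
       -0.00020304, -0.00121999]), 'tau': array([ 2.89356722e-03, -6.26754284e+01,  5.00311505e-02, -3.92416370e+01,
        1.63345429e-02,  7.24666039e-03, -4.24088080e-05]), 'position': array([0.17608362, 0.59933974, 0.24161069]), 'ee_rot': array([ 1.42378215e-01,  9.89812118e-01, -6.39401812e-04, -8.42217410e-05]), 'ft_force': array([-0.61757076, -0.53365319,  0.03048007]), 'torque': array([-0.00738317,  0.01134304,  0.01970163]), 'grasp_force': 0.0, 'grip_width': 1.0024603924108086} 0.011
```

View pics/top0.png

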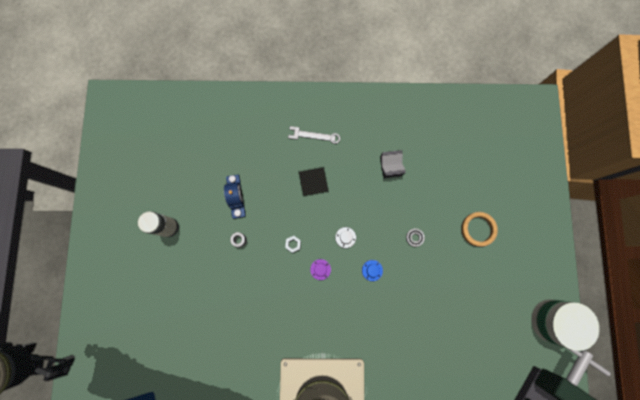

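View pics/side0.png

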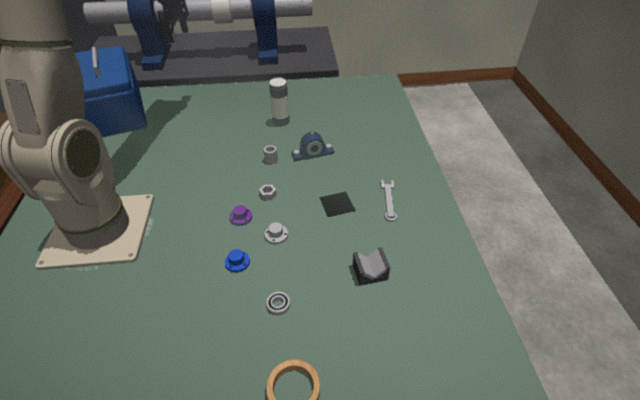

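Candidates in the top view:
- **Cover:** grey (346,237). The look-alikes are purple (320,270) and blue (372,270).
- **Sleeve:** tall tube (238,240). It could be confused with the nut, a hexagon at (293,244).
- **Bearing:** ring (416,237). It could be confused with the tape roll, brown at (480,230).

The pillow block is at (234,195), the mat at (313,181), the V-block at (392,164), the can at (150,222) and the spanner at (315,134). I choose the grey cover, and will check it in a crop.

```bash
cat >> h.py <<'E'
def seg(c,cloudp,roi,zmin=None):
    """non-bench pixels by colour inside roi u0,v0,u1,v1 -> mask"""
    hsv=cv2.cvtColor(c["color"],cv2.COLOR_RGB2HSV).astype(int)
    g=(hsv[...,0]>55)&(hsv[...,0]<95)&(hsv[...,1]>60)
    m=(~g); k=np.zeros_like(m); u0,v0,u1,v1=roi; k[v0:v1,u0:u1]=m[v0:v1,u0:u1]
    return k
E
python3 - <<'E'
from h import *
c=dict(np.load("top0.npz")); P=cloud(c)
im=c["color"][120:290,210:440,::-1]
cv2.imwrite("pics/crop.png",cv2.resize(im,None,fx=3.4,fy=3.4,interpolation=cv2.INTER_CUBIC))
print("bench z",np.median(P[200:230,260:300,2]), P[200:230,260:300,2].std())
for n,r,z in [("sleeve",(225,227,252,253),.045),("nut",(280,232,306,257),.022),("cover",(331,223,361,252),.01),("bearing",(402,224,430,250),.015),("mat",(293,162,334,201),.004)]:
    m=seg(c,P,r); q=P[m]; 
    nn,lab,st,cen=cv2.connectedComponentsWithStats(m.astype(np.uint8)); i=1+np.argmax(st[1:,4])
    cnt=cv2.findContours((lab==i).astype(np.uint8),0,1)[0][0]
    uv,rad=cv2.minEnclosingCircle(cnt); rect=cv2.minAreaRect(cnt)
    hi=P[(lab==i)&(P[...,2]>z-.006)&(P[...,2]<z+.006)]
    print(n,st[i],cen[i].round(1),"circ",np.round(uv,1),round(rad,1),onplane(c,uv,z)[0].round(4),"cent",onplane(c,cen[i],z)[0].round(4),"depth",len(hi),((hi.max(0)+hi.min(0))/2).round(4),np.ptp(hi,0).round(3),
     "rect",onplane(c,cv2.boxPoints(rect),z)[:,:2].round(3).tolist())
E
```

```text
bench z 0.0006204899986643584 0.07489712003771673
sleeve [225 227  27  26 702] [238.  239.5] circ [238.  239.5] 18.0 [0.443  0.2418 0.045 ] cent [0.443  0.2418 0.045 ] depth 93 [0.4431 0.2434 0.0446] [0.037 0.037 0.01 ] rect [[0.478, 0.28], [0.479, 0.206], [0.408, 0.204], [0.408, 0.277]]
nut [280 232  26  25 650] [292.5 244. ] circ [292.5 244. ] 17.3 [0.4327 0.0886 0.022 ] cent [0.4327 0.0886 0.022 ] depth 100 [0.4328 0.0876 0.0213] [0.046 0.041 0.01 ] rect [[0.467, 0.126], [0.468, 0.053], [0.399, 0.052], [0.398, 0.124]]
cover [331 223  30  29 870] [345.5 237. ] circ [345.5 237. ] 20.2 [ 0.455  -0.0656  0.01  ] cent [ 0.455  -0.0656  0.01  ] depth 224 [ 0.4556 -0.0662  0.0099] [0.082 0.086 0.012] rect [[0.496, -0.023], [0.497, -0.109], [0.415, -0.108], [0.414, -0.023]]
bearing [402 224  28  26 728] [415.5 236.5] circ [415.5 236.5] 18.4 [ 0.4577 -0.2704  0.015 ] cent [ 0.4577 -0.2704  0.015 ] depth 196 [ 0.4549 -0.2704  0.0148] [0.05  0.05  0.011] rect [[0.494, -0.232], [0.495, -0.312], [0.422, -0.309], [0.421, -0.23]]
mat [ 293  162   41   39 1599] [313. 181.] circ [313. 181.] 27.6 [0.6234 0.0319 0.004 ] cent [0.6234 0.0319 0.004 ] depth 1449 [0.6246 0.0325 0.004 ] [0.12  0.123 0.012] rect [[0.682, 0.093], [0.683, -0.028], [0.566, -0.029], [0.565, 0.091]]
```

View pics/crop.png

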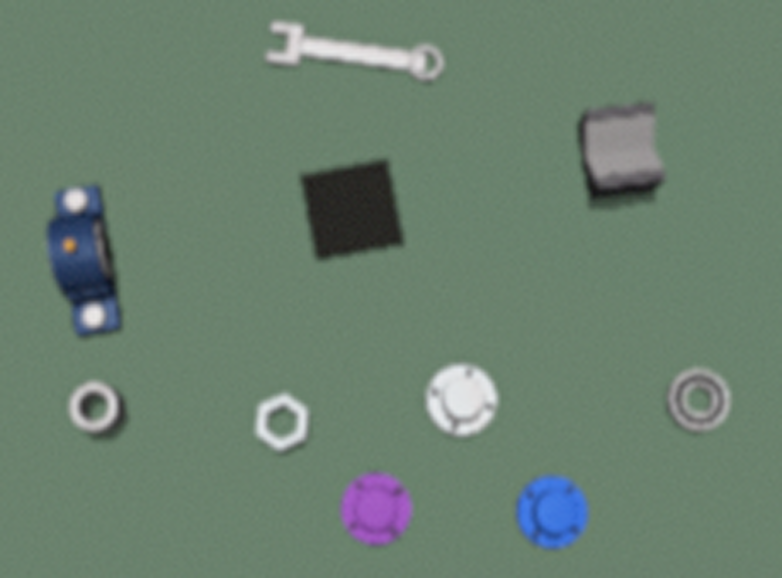

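The crop confirms it: the grey cover has its dots, and the purple and blue ones are decoys. The nut is the hexagon, the sleeve is the tall tube and the bearing has the dark band. My colour threshold was too loose, so I'm re-measuring against the bench colour in both views.

```bash
cat >> h.py <<'E'
def blob(c,ctr,half=20,thr=40):
    """largest blob differing from the local bench colour"""
    im=cv2.GaussianBlur(c["color"],(3,3),0).astype(int); u,v=map(int,ctr); h=half
    w=im[max(0,v-h):v+h,max(0,u-h):u+h]; d=np.abs(w-np.median(w.reshape(-1,3),0)).sum(2)>thr
    n,lab,st,cen=cv2.connectedComponentsWithStats(d.astype(np.uint8)); i=1+np.argmax(st[1:,4])
    m=np.zeros(im.shape[:2],np.uint8); m[max(0,v-h):v+h,max(0,u-h):u+h]=lab==i
    return m
E
python3 - <<'E'
from h import *
S={"sleeve":((238,240),(270,153),.045),"nut":((293,244),(267,191),.022),"cover":((346,237),(276,232),.01),"bearing":((416,237),(278,302),.015),"mat":((313,181),(337,203),.004)}
for k,n in enumerate(("top","side")):
    c=dict(np.load(n+"0.npz")); P=cloud(c)
    for o,s in S.items():
        z=s[2]; m=blob(c,s[k],26 if o in("mat","cover") else 20)
        if n=="side" and o in("sleeve",): pass
        cnt=max(cv2.findContours(m,0,1)[0],key=cv2.contourArea)
        W=onplane(c,cnt.reshape(-1,2),z)[:,:2]
        hull=cv2.convexHull((W*1e4).astype(np.float32)); (x,y),rr=cv2.minEnclosingCircle(hull)
        near=(np.abs(P[...,2]-z)<.004)&(cv2.dilate(m,np.ones((3,3)))>0)
        q=P[near]; (cx,cy),r2=cv2.minEnclosingCircle((q[:,:2]*1e4).astype(np.float32))
        (a,b),wh,an=cv2.minAreaRect(hull)
        print(n,o,"ray",(x/1e4,y/1e4,rr/1e4),"depth",round(cx/1e4,4),round(cy/1e4,4),round(r2/1e4,4),"rect",round(a/1e4,4),round(b/1e4,4),np.round(np.array(wh)/1e4,3),round(an,1))
    for o,s,z0 in (("pillow",((234,195),(312,148))[k],.02),("vblock",((392,164),(371,266))[k],.035)):
        u,v=s; w=P[v-35:v+35,u-35:u+35].reshape(-1,3); w=w[(w[:,2]>z0)&(w[:,2]<.085)]
        print(n,o,((w.max(0)+w.min(0))/2).round(3),np.ptp(w,0).round(3))
E
```

```text
top sleeve ray (0.43994580078125, 0.2415051513671875, 0.02797698059082031) depth 0.4431 0.2443 0.0198 rect 0.4416 0.2403 [0.055 0.044] 52.8
top nut ray (0.433401318359375, 0.08851178588867188, 0.026219525146484374) depth 0.4328 0.0883 0.023 rect 0.4342 0.0901 [0.049 0.046] 1.0
top cover ray (0.455475927734375, -0.06582215576171875, 0.03347699890136719) depth 0.4538 -0.0653 0.0297 rect 0.4551 -0.0656 [0.064 0.062] 0.1
top bearing ray (0.456492431640625, -0.27066513671875, 0.0278889404296875) depth 0.4549 -0.2699 0.0257 rect 0.4564 -0.2719 [0.053 0.053] 88.3
top mat ray (0.622966650390625, 0.031400390625, 0.05579747924804687) depth 0.624 0.0309 0.0599 rect 0.6231 0.0317 [0.085 0.085] 12.0
top pillow [0.573 0.262 0.052] [0.119 0.05  0.064]
top vblock [ 0.671 -0.204  0.045] [0.076 0.068 0.02 ]
side sleeve ray (0.44078349609375, 0.21372421875, 0.0471145263671875) depth 0.445 0.2412 0.0216 rect 0.445 0.2135 [0.092 0.044] 87.3
side nut ray (0.432532861328125, 0.07585504150390625, 0.03438911743164062) depth 0.4345 0.0852 0.0231 rect 0.4348 0.0749 [0.065 0.05 ] 84.2
side cover ray (0.452751708984375, -0.06737408447265625, 0.03854442443847656) depth 0.4547 -0.0677 0.0305 rect 0.4547 -0.068 [0.074 0.062] 83.9
side bearing ray (0.454455029296875, -0.2766781982421875, 0.0312438720703125) depth 0.4552 -0.2723 0.0265 rect 0.4552 -0.2766 [0.061 0.051] 87.8
side mat ray (0.6228517578125, 0.026337115478515624, 0.056132720947265624) depth 0.6243 0.029 0.0596 rect 0.6228 0.0265 [0.084 0.087] 10.9
side pillow [0.551 0.338 0.05 ] [0.165 0.213 0.061]
side vblock [ 0.672 -0.208  0.044] [0.075 0.069 0.018]
```

The rows are not in the units I measure in: shifts go in shares of 0.4 m and turns go in shares of 180 degrees. I convert before sending: -0.3575 m / 0.4 = -0.8938, 0.12 m / 0.4 = 0.3, -0.2857 rad / 3.1416 = -0.0909.

>>> move_arm --plan '[{"delta_pos": [-0.8938,-0.6673,0.15],"turn": [0,0,-0.0909],"fingers": 0},{"delta_pos": [-0.8938,-0.6673,0.15],"turn": [0,0,-0.0909],"fingers": 0},{"delta_pos": [-0.8938,-0.6673,0.15],"turn": [0,0,-0.0909],"fingers": 0},{"delta_pos": [-0.8938,-0.6673,0.15],"turn": [0,0,-0.0909],"fingers": 0},{"delta_pos": [-0.8938,-0.6673,0.15],"turn": [0,0,-0.0909],"fingers": 0},{"delta_pos": [-0.8938,-0.6673,0.15],"turn": [0,0,-0.0909],"fingers": 0},{"delta_pos": [-0.8938,-0.6673,0.15],"turn": [0,0,-0.0909],"fingers": 0},{"delta_pos": [-0.8938,-0.6673,0.15],"turn": [0,0,-0.0909],"fingers": 0},{"delta_pos": [-0.8938,-0.6673,0.3],"turn": [0,0,-0.0909],"fingers": 0},{"delta_pos": [-0.8938,-0.6673,0.3],"turn": [0,0,-0.0909],"fingers": 0},{"delta_pos": [-0.8938,-0.6673,0.3],"turn": [0,0,-0.0909],"fingers": 0}]' --force 40

```text
clock: 1.48
position: [0.4441, 0.2437, 0.1238]
ee_rot: [-0.0, 1.0, 0.0, 0.0]
ft_force: [0.0, 0.8, -0.1]
grip_width: 0.996
grasp_force: 0.0
```

Scaled: 0.1 m / 0.4 = 0.25, 0.08 m / 0.4 = 0.2.

>>> move_arm --plan '[{"delta_pos": [0,0,0.125],"turn": [0,0,0],"fingers": 0},{"delta_pos": [0,0,0.2],"turn": [0,0,0],"fingers": 0},{"delta_pos": [0,0,0.25],"turn": [0,0,0],"fingers": 0},{"delta_pos": [0,0,0.25],"turn": [0,0,0],"fingers": 0},{"delta_pos": [0,0,0.25],"turn": [0,0,0],"fingers": 0}]'

```text
clock: 2.1
position: [0.445, 0.2439, 0.0243]
ee_rot: [-0.0, 1.0, 0.001, 0.001]
ft_force: [-0.1, -0.5, 0.6]
grip_width: 1.006
grasp_force: 0.0
```

```bash
python3 - <<'E'
from h import *
a=camera("top")["color"][190:280,190:290,::-1]; b=camera("side")["color"][110:200,220:320,::-1]
cv2.imwrite("pics/g1.png",cv2.resize(np.hstack([a,b]),None,fx=4,fy=4,interpolation=cv2.INTER_CUBIC))
print(get_obs()["position"])
E
```

```text
[0.44486492 0.24363909 0.02395524]
```

View pics/g1.png

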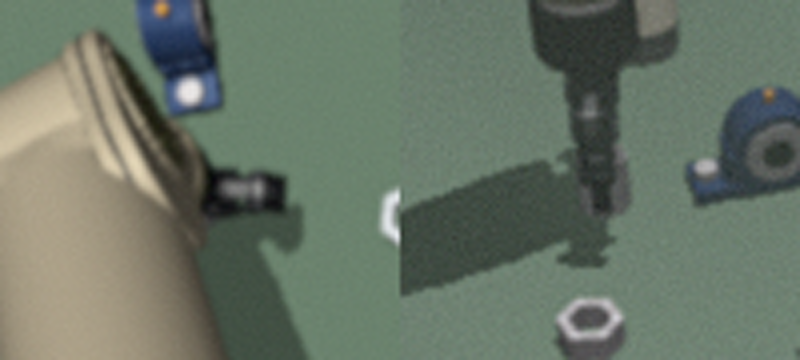

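The picture shows the fingers straddling the sleeve: finger at about (598,190) and sleeve at about (605,185) in the side crop. Closing, then lifting.

Scaled: 0.003 m / 0.4 = 0.0075.

>>> move_arm --plan '[{"delta_pos": [0,0,0.0075],"fingers": 1},{"delta_pos": [0,0,0.0075],"fingers": 1},{"delta_pos": [0,0,0.0075],"fingers": 1},{"delta_pos": [0,0,0.0075],"fingers": 1},{"delta_pos": [0,0,0.0075],"fingers": 1},{"delta_pos": [0,0,0.0075],"fingers": 1},{"delta_pos": [0,0,0.0075],"fingers": 1},{"delta_pos": [0,0,0.0075],"fingers": 1}]' --force 40

```text
validation failed for argument at $.pl...
```

Scaled: 0.003 m / 0.4 = 0.0075.

>>> move_arm --plan '[{"delta_pos": [0,0,0.0075],"turn": [0,0,0],"fingers": 1},{"delta_pos": [0,0,0.0075],"turn": [0,0,0],"fingers": 1},{"delta_pos": [0,0,0.0075],"turn": [0,0,0],"fingers": 1},{"delta_pos": [0,0,0.0075],"turn": [0,0,0],"fingers": 1},{"delta_pos": [0,0,0.0075],"turn": [0,0,0],"fingers": 1},{"delta_pos": [0,0,0.0075],"turn": [0,0,0],"fingers": 1},{"delta_pos": [0,0,0.0075],"turn": [0,0,0],"fingers": 1},{"delta_pos": [0,0,0.0075],"turn": [0,0,0],"fingers": 1}]' --force 40

```text
clock: 3.2
position: [0.444, 0.2429, 0.0196]
ee_rot: [0.0, 1.0, 0.0, 0.0]
ft_force: [-1.4, -0.9, 5.6]
grip_width: 0.46
grasp_force: 40.1
```

>>> move_arm --plan '[{"delta_pos": [0,0,-0.125],"turn": [0,0,0],"fingers": 1},{"delta_pos": [0,0,-0.2],"turn": [0,0,0],"fingers": 1},{"delta_pos": [-0.1,-0.125,-0.2],"turn": [0,0,0],"fingers": 1},{"delta_pos": [-0.1875,-0.225,-0.2],"turn": [0,0,0],"fingers": 1},{"delta_pos": [-0.275,-0.325,-0.2],"turn": [0,0,0],"fingers": 1},{"delta_pos": [-0.3625,-0.4325,-0.2],"turn": [0,0,0],"fingers": 1},{"delta_pos": [-0.425,-0.5075,-0.2],"turn": [0,0,0],"fingers": 1},{"delta_pos": [-0.4475,-0.5338,-0.2],"turn": [0,0,0],"fingers": 1},{"delta_pos": [-0.4475,-0.5338,-0.15],"turn": [0,0,0],"fingers": 1},{"delta_pos": [-0.4475,-0.5338,-0.1],"turn": [0,0,0],"fingers": 1},{"delta_pos": [-0.4475,-0.5338,-0.1],"turn": [0,0,0],"fingers": 1},{"delta_pos": [-0.4475,-0.5338,-0.1],"turn": [0,0,0],"fingers": 1}]'

```text
clock: 4.7
position: [0.6227, 0.0301, 0.0593]
ee_rot: [-0.0, 1.0, 0.0, -0.0]
ft_force: [-0.2, 0.3, -2.2]
grip_width: 0.455
grasp_force: 41.5
```

```bash
python3 - <<'E'
from h import *
a=camera("top")["color"][140:230,260:360,::-1]; b=camera("side")["color"][140:230,280:380,::-1]
cv2.imwrite("pics/g2.png",cv2.resize(np.hstack([a,b]),None,fx=4,fy=4,interpolation=cv2.INTER_CUBIC))
o=get_obs();print(o["position"],o["ft_force"],o["grip_width"])
E
```

```text
[0.62329554 0.02972132 0.06001585] [-0.21327423  0.63137781 -1.53833345] 0.4611673826052463
```

View pics/g2.png

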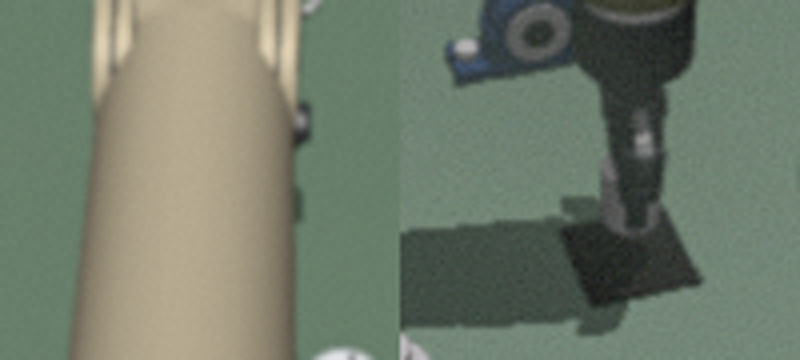

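The side view shows the sleeve held upright over the mat at about (630,210) in the crop. Lowering.

Scaled: 0.036 m / 0.4 = 0.09, 0.02 m / 0.4 = 0.05.

>>> move_arm --plan '[{"delta_pos": [0,0,0.05],"turn": [0,0,0],"fingers": 1},{"delta_pos": [0,0,0.075],"turn": [0,0,0],"fingers": 1},{"delta_pos": [0,0,0.085],"turn": [0,0,0],"fingers": 1},{"delta_pos": [0,0,0.09],"turn": [0,0,0],"fingers": 1},{"delta_pos": [0,0,0.09],"turn": [0,0,0],"fingers": 1},{"delta_pos": [0,0,0.09],"turn": [0,0,0],"fingers": 1}]'

```text
clock: 5.55
position: [0.623, 0.0292, 0.0237]
ee_rot: [0.0, 1.0, 0.0, 0.0]
ft_force: [-2.7, -1.3, 4.5]
grip_width: 0.456
grasp_force: 42.0
```

Scaled: -0.22 m / 0.4 = -0.55, -0.12 m / 0.4 = -0.3.

>>> move_arm --plan '[{"delta_pos": [0,0,0],"turn": [0,0,0],"fingers": 0.3},{"delta_pos": [0,0,0],"turn": [0,0,0],"fingers": 0},{"delta_pos": [0,0,0],"turn": [0,0,0],"fingers": 0},{"delta_pos": [0,0,0],"turn": [0,0,0],"fingers": 0},{"delta_pos": [0,0,0],"turn": [0,0,0],"fingers": 0},{"delta_pos": [0,0,-0.075],"turn": [0,0,0],"fingers": 0},{"delta_pos": [0,0,-0.2],"turn": [0,0,0],"fingers": 0},{"delta_pos": [0,0,-0.3],"turn": [0,0,0],"fingers": 0},{"delta_pos": [0.075,-0.1375,-0.3],"turn": [0,0,0],"fingers": 0},{"delta_pos": [0.15,-0.275,-0.3],"turn": [0,0,0],"fingers": 0},{"delta_pos": [0.225,-0.4125,-0.3],"turn": [0,0,0],"fingers": 0},{"delta_pos": [0.3,-0.55,-0.3],"turn": [0,0,0],"fingers": 0}]'

```text
clock: 7.05
position: [0.5021, -0.1918, 0.1435]
ee_rot: [0.0, 1.0, 0.0, 0.0]
ft_force: [0.9, -1.5, -0.1]
grip_width: 1.001
grasp_force: 0.0
```

Scaled: 0.09 m / 0.4 = 0.225, -0.08 m / 0.4 = -0.2.

>>> move_arm --plan '[{"delta_pos": [0.12,-0.2,0],"turn": [0,0,0],"fingers": 0},{"delta_pos": [0.12,-0.2,0],"turn": [0,0,0],"fingers": 0},{"delta_pos": [0.12,-0.2,0.125],"turn": [0,0,0],"fingers": 0},{"delta_pos": [0.12,-0.2,0.225],"turn": [0,0,0],"fingers": 0},{"delta_pos": [0.12,-0.2,0.225],"turn": [0,0,0],"fingers": 0},{"delta_pos": [0.12,-0.2,0.225],"turn": [0,0,0],"fingers": 0}]'

```text
clock: 7.8
position: [0.4559, -0.2706, 0.0547]
ee_rot: [0.0, 1.0, -0.0, 0.001]
ft_force: [1.1, -1.2, -0.6]
grip_width: 1.001
grasp_force: 0.0
```

```bash
python3 - <<'E'
from h import *
t=camera("top"); s=camera("side")
np.savez("top1.npz",**t); np.savez("side1.npz",**s)
a=t["color"][190:280,360:460,::-1]; b=s["color"][240:330,230:330,::-1]
cv2.imwrite("pics/g3.png",cv2.resize(np.hstack([a,b]),None,fx=4,fy=4,interpolation=cv2.INTER_CUBIC))
o=get_obs();print(o["position"],o["ft_force"],o["grip_width"])
for n,c in(("top",t),("side",s)):
    P=cloud(c); q=P[(np.abs(P[...,2]-.049)<.006)&(np.hypot(P[...,0]-.623,P[...,1]-.0295)<.035)]
    print(n,len(q),np.array(cv2.minEnclosingCircle((q[:,:2]*1e4).astype(np.float32))[0])/1e4,q[:,:2].mean(0),np.ptp(q,0))
E
```

```text
[ 0.45635885 -0.27065031  0.05512485] [-0.42506858  1.1382014   0.82564229] 0.9992243899369292
top 88 [0.62180186 0.03070957] [0.62226251 0.03070686] [0.0389458  0.0378119  0.01129236]
side 94 [0.62258652 0.02684683] [0.62263308 0.02613549] [0.03792437 0.03863891 0.00780289]
```

View pics/g3.png

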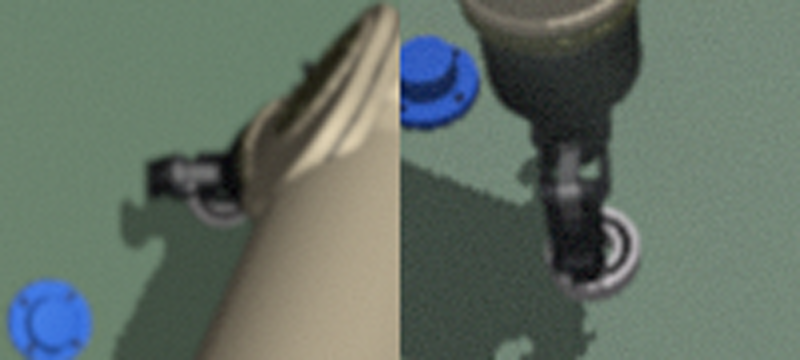

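The sleeve stands upright within about 2 mm of the mat centre. The fingers are over the bearing (crop right, (595,250)). Lowering and gripping.

Scaled: 0.042 m / 0.4 = 0.105, 0.038 m / 0.4 = 0.095.

>>> move_arm --plan '[{"delta_pos": [0,0,0.0625],"turn": [0,0,0],"fingers": 0},{"delta_pos": [0,0,0.095],"turn": [0,0,0],"fingers": 0},{"delta_pos": [0,0,0.105],"turn": [0,0,0],"fingers": 0},{"delta_pos": [0,0,0.105],"turn": [0,0,0],"fingers": 0},{"delta_pos": [0,0,0.105],"turn": [0,0,0],"fingers": 1},{"delta_pos": [0,0,0.105],"turn": [0,0,0],"fingers": 1},{"delta_pos": [0,0,0.105],"turn": [0,0,0],"fingers": 1},{"delta_pos": [0,0,0.105],"turn": [0,0,0],"fingers": 1},{"delta_pos": [0,0,0.105],"turn": [0,0,0],"fingers": 1},{"delta_pos": [0,0,0.105],"turn": [0,0,0],"fingers": 1},{"delta_pos": [0,0,0.105],"turn": [0,0,0],"fingers": 1},{"delta_pos": [0,0,0.105],"turn": [0,0,0],"fingers": 1}]' --force 40

```text
clock: 9.4
position: [0.4555, -0.2704, 0.0122]
ee_rot: [0.0, 1.0, 0.0, 0.0]
ft_force: [-2.4, 0.8, 9.3]
grip_width: 0.581
grasp_force: 40.3
```

Scaled: -0.05 m / 0.4 = -0.125, -0.02 m / 0.4 = -0.05.

>>> move_arm --plan '[{"delta_pos": [0,0,-0.05],"turn": [0,0,0],"fingers": 1},{"delta_pos": [0,0,-0.125],"turn": [0,0,0],"fingers": 1},{"delta_pos": [0,0,-0.125],"turn": [0,0,0],"fingers": 1},{"delta_pos": [0,0,-0.125],"turn": [0,0,0],"fingers": 1}]'

```text
clock: 9.9
position: [0.4549, -0.2698, 0.0607]
ee_rot: [-0.0, 1.0, 0.0, -0.0]
ft_force: [-0.0, 0.2, -1.5]
grip_width: 0.58
grasp_force: 42.6
```

```bash
python3 - <<'E'
from h import *
t=camera("top"); s=camera("side")
b=s["color"][230:320,220:340,::-1]
cv2.imwrite("pics/g4.png",cv2.resize(b,None,fx=5,fy=5,interpolation=cv2.INTER_CUBIC))
o=get_obs();print(o["position"],o["ft_force"],o["grip_width"])
E
```

```text
[ 0.4545836  -0.26979257  0.06030873] [-0.24041897  0.48971035 -2.42916726] 0.5810415352082217
```

View pics/g4.png

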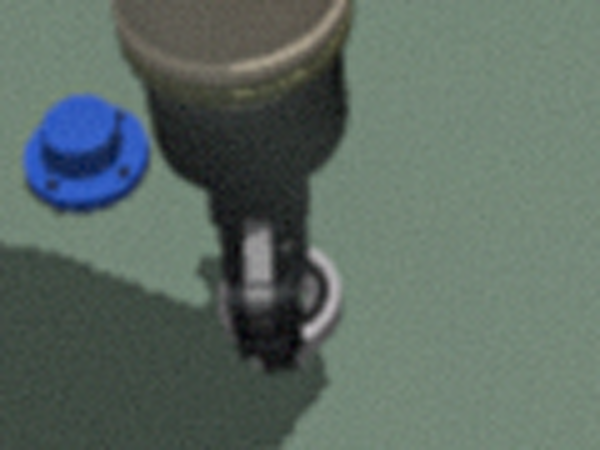

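```bash
python3 - <<'E'
from h import *
s=camera("side"); P=cloud(s); o=get_obs()["position"]
hsv=cv2.cvtColor(s["color"],cv2.COLOR_RGB2HSV)
k=(np.abs(P[...,0]-.455)<.05)&(np.abs(P[...,1]+.27)<.05)&(hsv[...,2]>110)
print(o)
for lo,hi in((.045,.051),(.051,.057),(.057,.061),(.061,.066),(.066,.072)):
    q=P[k&(P[...,2]>lo)&(P[...,2]<hi)]
    print(lo,len(q),q.min(0).round(4) if len(q) else'',q.max(0).round(4) if len(q) else '')
q=P[k&(P[...,2]>.058)&(P[...,2]<.068)]
# circle fit on right-hand ring points
A=np.c_[2*q[:,:2],np.ones(len(q))];
R=q[np.hypot(q[:,0]-.455,q[:,1]+.27)>.018]; print(len(R)); print(R.round(3)[::4].tolist())
E
```

```text
[ 0.45461582 -0.2698465   0.06032969]
0.045 0  
0.051 1 [ 0.4789 -0.2756  0.055 ] [ 0.4789 -0.2756  0.055 ]
0.057 13 [ 0.466  -0.2914  0.0574] [ 0.4792 -0.2559  0.0609]
0.061 35 [ 0.4664 -0.2923  0.061 ] [ 0.4798 -0.2524  0.0657]
0.066 0  
47
[[0.47, -0.252, 0.063], [0.474, -0.255, 0.063], [0.473, -0.259, 0.062], [0.478, -0.265, 0.066], [0.48, -0.27, 0.065], [0.479, -0.273, 0.062], [0.477, -0.278, 0.063], [0.473, -0.281, 0.061], [0.473, -0.286, 0.064], [0.471, -0.288, 0.063], [0.468, -0.289, 0.062], [0.468, -0.291, 0.061]]
```

Scaled: 0.299 m / 0.4 = 0.7475, 0.27 m / 0.4 = 0.675.

>>> move_arm --plan '[{"delta_pos": [0,0,-0.125],"turn": [0,0,0],"fingers": 1},{"delta_pos": [-0.0625,0.1125,-0.125],"turn": [0,0,0],"fingers": 1},{"delta_pos": [-0.125,0.225,-0.125],"turn": [0,0,0],"fingers": 1},{"delta_pos": [-0.1875,0.3375,-0.125],"turn": [0,0,0],"fingers": 1},{"delta_pos": [-0.25,0.45,-0.125],"turn": [0,0,0],"fingers": 1},{"delta_pos": [-0.3125,0.5625,-0.125],"turn": [0,0,0],"fingers": 1},{"delta_pos": [-0.375,0.675,-0.125],"turn": [0,0,0],"fingers": 1},{"delta_pos": [-0.42,0.7475,-0.125],"turn": [0,0,0],"fingers": 1},{"delta_pos": [-0.42,0.7475,-0.075],"turn": [0,0,0],"fingers": 1},{"delta_pos": [-0.42,0.7475,-0.0375],"turn": [0,0,0],"fingers": 1},{"delta_pos": [-0.42,0.7475,-0.03],"turn": [0,0,0],"fingers": 1},{"delta_pos": [-0.42,0.7475,-0.03],"turn": [0,0,0],"fingers": 1}]'

```text
clock: 11.55
position: [0.6229, 0.0278, 0.0732]
ee_rot: [0.001, 1.0, -0.0, -0.0]
ft_force: [0.0, 0.1, -0.2]
grip_width: 0.576
grasp_force: 42.6
```

```bash
python3 - <<'E'
from h import *
s=camera("side"); P=cloud(s); o=get_obs(); print(o["position"],o["ft_force"])
hsv=cv2.cvtColor(s["color"],cv2.COLOR_RGB2HSV)
k=(np.abs(P[...,0]-.623)<.05)&(np.abs(P[...,1]-.029)<.05)&(hsv[...,2]>90)
for lo,hi in((.01,.04),(.064,.07),(.07,.08),(.08,.095)):
    q=P[k&(P[...,2]>lo)&(P[...,2]<hi)]
    print(lo,len(q),q.min(0).round(4) if len(q) else'',q.max(0).round(4) if len(q) else '')
b=s["color"][130:220,280:400,::-1]
cv2.imwrite("pics/g5.png",cv2.resize(b,None,fx=5,fy=5,interpolation=cv2.INTER_CUBIC))
E
```

```text
[0.6233078  0.02804605 0.0737247 ] [ 0.4051469   0.0461788  -0.73517869]
0.01 10 [0.6131 0.0074 0.0101] [0.6267 0.0106 0.0369]
0.064 13 [ 0.5979 -0.0056  0.0648] [0.6443 0.0331 0.07  ]
0.07 56 [ 0.5979 -0.005   0.0701] [0.6477 0.049  0.0779]
0.08 1 [ 0.6131 -0.0054  0.085 ] [ 0.6131 -0.0054  0.085 ]
```

View pics/g5.png

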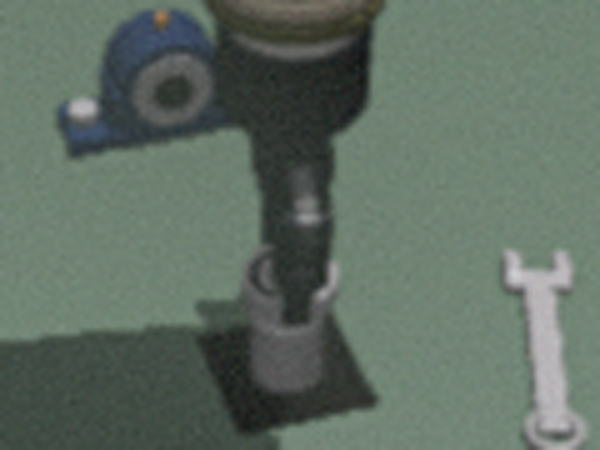

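The bearing is level over the sleeve (crop (292,285) over (288,350)) and is concentric within about 1–2 mm. Lowering.

Scaled: 0.0125 m / 0.4 = 0.0313, 0.01 m / 0.4 = 0.025.

>>> move_arm --plan '[{"delta_pos": [0,0.0025,0.015],"turn": [0,0,0],"fingers": 1},{"delta_pos": [0,0.0025,0.025],"turn": [0,0,0],"fingers": 1},{"delta_pos": [0,0.0025,0.0313],"turn": [0,0,0],"fingers": 1},{"delta_pos": [0,0.0025,0.0313],"turn": [0,0,0],"fingers": 1},{"delta_pos": [0,0.0025,0.0313],"turn": [0,0,0],"fingers": 1}]'

```text
clock: 12.22
position: [0.6233, 0.0299, 0.0613]
ee_rot: [0.0, 1.0, 0.0, 0.0]
ft_force: [-2.3, 0.3, 5.5]
grip_width: 0.581
grasp_force: 43.2
```

Scaled: 0.19 m / 0.4 = 0.475, 0.058 m / 0.4 = 0.145.

>>> move_arm --plan '[{"delta_pos": [0,0,0],"turn": [0,0,0],"fingers": 0.35},{"delta_pos": [0,0,0],"turn": [0,0,0],"fingers": 0.2},{"delta_pos": [0,0,0],"turn": [0,0,0],"fingers": 0},{"delta_pos": [0,0,0],"turn": [0,0,0],"fingers": 0},{"delta_pos": [0,0,0],"turn": [0,0,0],"fingers": 0},{"delta_pos": [0,0,-0.05],"turn": [0,0,0],"fingers": 0},{"delta_pos": [0,0,-0.15],"turn": [0,0,0],"fingers": 0},{"delta_pos": [0.1,0.03,-0.175],"turn": [0,0,0],"fingers": 0},{"delta_pos": [0.25,0.075,-0.175],"turn": [0,0,0],"fingers": 0},{"delta_pos": [0.375,0.115,-0.175],"turn": [0,0,0],"fingers": 0},{"delta_pos": [0.475,0.145,-0.175],"turn": [0,0,0],"fingers": 0},{"delta_pos": [0.475,0.145,-0.05],"turn": [0,0,0],"fingers": 0}]'

```text
clock: 13.72
position: [0.4347, 0.0904, 0.0852]
ee_rot: [-0.001, 1.0, 0.003, 0.005]
ft_force: [1.4, 0.2, -0.7]
grip_width: 1.001
grasp_force: 0.0
```

```bash
python3 - <<'E'
from h import *
t=camera("top"); s=camera("side"); o=get_obs(); print(o["position"])
for n,c in(("top",t),("side",s)):
    P=cloud(c)
    for z in(.064,.049):
        q=P[(np.abs(P[...,2]-z)<.006)&(np.hypot(P[...,0]-.623,P[...,1]-.0295)<.04)]
        if len(q): print(n,z,len(q),np.array(cv2.minEnclosingCircle((q[:,:2]*1e4).astype(np.float32))[0])/1e4,np.ptp(q,0),np.median(q[:,2]))
a=t["color"][150:270,250:340,::-1]; b=s["color"][140:260,240:360,::-1]
cv2.imwrite("pics/g6.png",cv2.resize(np.hstack([a,b]),None,fx=3.5,fy=3.5,interpolation=cv2.INTER_CUBIC))
E
```

```text
[0.43094502 0.08739811 0.07917467]
top 0.064 198 [0.62228604 0.03117058] [0.04969517 0.04898903 0.01152239] 0.06398600385399975
top 0.049 12 [0.61453477 0.03172204] [0.03729455 0.03758202 0.00762946] 0.05099003172445346
side 0.064 190 [0.62229351 0.03103866] [0.04957037 0.05647127 0.00813477] 0.06274759238544686
side 0.049 53 [0.62199424 0.0213829 ] [0.04721693 0.04118369 0.01150874] 0.05139312509853518
```

View pics/g6.png

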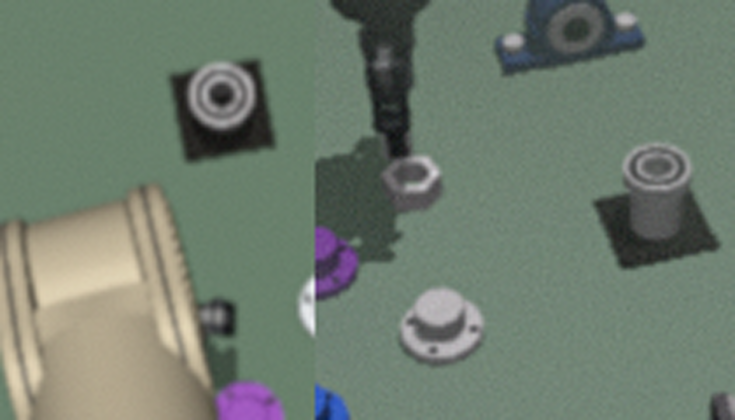

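The bearing sits centred on the sleeve: (.622,.031) against sleeve (.622,.030). The fingers are above the nut (crop (412,180)), with flats facing ±y. Gripping the nut.

Scaled: 0.068 m / 0.4 = 0.17, 0.055 m / 0.4 = 0.1375.

>>> move_arm --plan '[{"delta_pos": [0,0,0.0875],"turn": [0,0,0],"fingers": 0},{"delta_pos": [0,0,0.1375],"turn": [0,0,0],"fingers": 0},{"delta_pos": [0,0,0.17],"turn": [0,0,0],"fingers": 0},{"delta_pos": [0,0,0.17],"turn": [0,0,0],"fingers": 0},{"delta_pos": [0,0,0.17],"turn": [0,0,0],"fingers": 1},{"delta_pos": [0,0,0.17],"turn": [0,0,0],"fingers": 1},{"delta_pos": [0,0,0.17],"turn": [0,0,0],"fingers": 1},{"delta_pos": [0,0,0.17],"turn": [0,0,0],"fingers": 1},{"delta_pos": [0,0,0.17],"turn": [0,0,0],"fingers": 1},{"delta_pos": [0,0,0.17],"turn": [0,0,0],"fingers": 1},{"delta_pos": [0,0,0.17],"turn": [0,0,0],"fingers": 1},{"delta_pos": [0,0,0.17],"turn": [0,0,0],"fingers": 1}]' --force 40

```text
clock: 15.32
position: [0.4337, 0.088, 0.0137]
ee_rot: [0.0, 1.0, 0.0, 0.0]
ft_force: [-4.2, -0.9, 9.7]
grip_width: 0.485
grasp_force: 39.4
```

>>> move_arm --plan '[{"delta_pos": [0,0,-0.075],"turn": [0,0,0],"fingers": 1},{"delta_pos": [0,0,-0.15],"turn": [0,0,0],"fingers": 1},{"delta_pos": [-0.125,0.045,-0.15],"turn": [0,0,0],"fingers": 1},{"delta_pos": [-0.25,0.09,-0.15],"turn": [0,0,0],"fingers": 1},{"delta_pos": [-0.3625,0.13,-0.15],"turn": [0,0,0],"fingers": 1},{"delta_pos": [-0.4125,0.1475,-0.15],"turn": [0,0,0],"fingers": 1},{"delta_pos": [-0.4125,0.1475,-0.1],"turn": [0,0,0],"fingers": 1},{"delta_pos": [-0.4125,0.1475,-0.0375],"turn": [0,0,0],"fingers": 1},{"delta_pos": [-0.4125,0.1475,-0.0125],"turn": [0,0,0],"fingers": 1},{"delta_pos": [-0.4125,0.1475,0],"turn": [0,0,0],"fingers": 1},{"delta_pos": [-0.4125,0.1475,0],"turn": [0,0,0],"fingers": 1},{"delta_pos": [-0.4125,0.1475,0],"turn": [0,0,0],"fingers": 1}]'

```text
clock: 16.82
position: [0.5977, 0.1464, 0.0138]
ee_rot: [0.0, 1.0, 0.0, -0.0]
ft_force: [-4.5, -1.3, 6.6]
grip_width: 0.474
grasp_force: 40.2
```

Scaled: -0.213 m / 0.4 = -0.5325, 0.143 m / 0.4 = 0.3575.

>>> move_arm --plan '[{"delta_pos": [0,0,0],"turn": [0,0,0],"fingers": 0.2},{"delta_pos": [0,0,0],"turn": [0,0,0],"fingers": 0.2},{"delta_pos": [0,0,0],"turn": [0,0,0],"fingers": 0.2},{"delta_pos": [0,0,0],"turn": [0,0,0],"fingers": 0.2},{"delta_pos": [0,0,-0.075],"turn": [0,0,0],"fingers": 0.2},{"delta_pos": [0,0,-0.2],"turn": [0,0,0],"fingers": 0.2},{"delta_pos": [0,0,-0.3],"turn": [0,0,0],"fingers": 0.2},{"delta_pos": [0.075,-0.1125,-0.3],"turn": [0,0,0],"fingers": 0.2},{"delta_pos": [0.15,-0.225,-0.3],"turn": [0,0,0],"fingers": 0.2},{"delta_pos": [0.225,-0.3375,-0.3],"turn": [0,0,0],"fingers": 0.2},{"delta_pos": [0.3,-0.45,-0.3],"turn": [0,0,0],"fingers": 0.2},{"delta_pos": [0.3575,-0.5325,-0.25],"turn": [0,0,0],"fingers": 0.2}]'

```text
clock: 18.32
position: [0.4549, -0.068, 0.1137]
ee_rot: [0.001, 1.0, 0.0, 0.002]
ft_force: [1.3, 0.1, -0.8]
grip_width: 0.803
grasp_force: 0.0
```

Scaled: 0.05 m / 0.4 = 0.125, 0.03 m / 0.4 = 0.075.

>>> move_arm --plan '[{"delta_pos": [0,0,0.075],"turn": [0,0,0],"fingers": 0.2},{"delta_pos": [0,0,0.125],"turn": [0,0,0],"fingers": 0.2},{"delta_pos": [0,0,0.125],"turn": [0,0,0],"fingers": 0.2},{"delta_pos": [0,0,0.125],"turn": [0,0,0],"fingers": 0.2}]'

```text
clock: 18.82
position: [0.4557, -0.0662, 0.0635]
ee_rot: [0.0, 1.0, 0.0, 0.0]
ft_force: [0.7, -0.2, -0.3]
grip_width: 0.801
grasp_force: 0.0
```

```bash
python3 - <<'E'
from h import *
t=camera("top"); s=camera("side"); o=get_obs(); print(o["position"],o["grip_width"])
for n,c in(("top",t),("side",s)):
    P=cloud(c)
    for nm,z,x,y in(("nut",.022,.598,.147),("cover",.01,.4545,-.0665)):
        q=P[(np.abs(P[...,2]-z)<.004)&(np.hypot(P[...,0]-x,P[...,1]-y)<.035)]
        if len(q): print(n,nm,len(q),np.array(cv2.minEnclosingCircle((q[:,:2]*1e4).astype(np.float32))[0])/1e4,np.ptp(q,0))
a=t["color"][140:260,230:370,::-1]; b=s["color"][130:250,240:360,::-1]
cv2.imwrite("pics/g7.png",cv2.resize(np.hstack([a,b]),None,fx=3,fy=3,interpolation=cv2.INTER_CUBIC))
E
```

```text
[ 0.45592756 -0.06607264  0.06371577] 0.7981652790443582
top nut 96 [0.59608823 0.14683577] [0.04550912 0.04156412 0.00763023]
side nut 90 [0.59787617 0.14607529] [0.04456892 0.04770541 0.00696493]
side cover 183 [ 0.45385664 -0.06934877] [0.05897222 0.05421026 0.00726796]
```

View pics/g7.png

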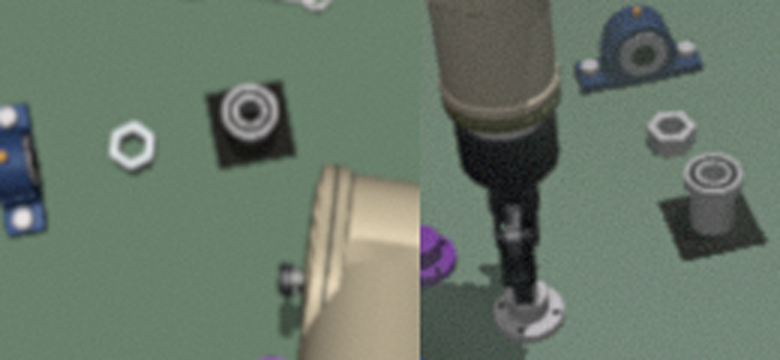

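The nut is placed at (.597,.1465), flat. The fingers straddle the cover's hub (crop (520,295)). Gripping the hub just above the flange.

Scaled: 0.0395 m / 0.4 = 0.0988, 0.037 m / 0.4 = 0.0925.

>>> move_arm --plan '[{"delta_pos": [0,0,0.0625],"turn": [0,0,0],"fingers": 0.2},{"delta_pos": [0,0,0.0925],"turn": [0,0,0],"fingers": 0.2},{"delta_pos": [0,0,0.0988],"turn": [0,0,0],"fingers": 0.2},{"delta_pos": [0,0,0.0988],"turn": [0,0,0],"fingers": 0.2},{"delta_pos": [0,0,0.0988],"turn": [0,0,0],"fingers": 1},{"delta_pos": [0,0,0.0988],"turn": [0,0,0],"fingers": 1},{"delta_pos": [0,0,0.0988],"turn": [0,0,0],"fingers": 1},{"delta_pos": [0,0,0.0988],"turn": [0,0,0],"fingers": 1},{"delta_pos": [0,0,0.0988],"turn": [0,0,0],"fingers": 1},{"delta_pos": [0,0,0.0988],"turn": [0,0,0],"fingers": 1},{"delta_pos": [0,0,0.0988],"turn": [0,0,0],"fingers": 1},{"delta_pos": [0,0,0.0988],"turn": [0,0,0],"fingers": 1}]' --force 40

```text
clock: 20.42
position: [0.4556, -0.0662, 0.0239]
ee_rot: [0.0, 1.0, 0.0, 0.0]
ft_force: [-1.0, 0.5, 6.0]
grip_width: 0.408
grasp_force: 39.2
```

Scaled: -0.192 m / 0.4 = -0.48, -0.03 m / 0.4 = -0.075.

>>> move_arm --plan '[{"delta_pos": [0,0,-0.075],"turn": [0,0,0],"fingers": 1},{"delta_pos": [0,-0.0558,-0.15],"turn": [0,0,0],"fingers": 1},{"delta_pos": [-0.125,-0.0558,-0.15],"turn": [0,0,0],"fingers": 1},{"delta_pos": [-0.25,-0.0558,-0.15],"turn": [0,0,0],"fingers": 1},{"delta_pos": [-0.375,-0.0558,-0.15],"turn": [0,0,0],"fingers": 1},{"delta_pos": [-0.455,-0.0558,-0.15],"turn": [0,0,0],"fingers": 1},{"delta_pos": [-0.48,-0.0558,-0.125],"turn": [0,0,0],"fingers": 1},{"delta_pos": [-0.48,-0.0558,-0.0625],"turn": [0,0,0],"fingers": 1},{"delta_pos": [-0.48,-0.0558,-0.02],"turn": [0,0,0],"fingers": 1},{"delta_pos": [-0.48,-0.0558,0],"turn": [0,0,0],"fingers": 1},{"delta_pos": [-0.48,-0.0558,0],"turn": [0,0,0],"fingers": 1},{"delta_pos": [-0.48,-0.0558,0],"turn": [0,0,0],"fingers": 1}]'

```text
clock: 21.92
position: [0.6468, -0.0886, 0.0241]
ee_rot: [0.0, 1.0, 0.0, -0.0]
ft_force: [-4.5, -0.1, 5.1]
grip_width: 0.405
grasp_force: 42.0
```

Release, rise, and retreat back and up, clear of everything.

Scaled: -0.2 m / 0.4 = -0.5, -0.18 m / 0.4 = -0.45.

>>> move_arm --plan '[{"delta_pos": [0,0,0],"turn": [0,0,0],"fingers": 0.3},{"delta_pos": [0,0,0],"turn": [0,0,0],"fingers": 0.3},{"delta_pos": [0,0,0],"turn": [0,0,0],"fingers": 0.3},{"delta_pos": [0,0,0],"turn": [0,0,0],"fingers": 0.3},{"delta_pos": [0,0,-0.075],"turn": [0,0,0],"fingers": 0.3},{"delta_pos": [0,0,-0.2],"turn": [0,0,0],"fingers": 0.3},{"delta_pos": [0,0,-0.35],"turn": [0,0,0],"fingers": 0.3},{"delta_pos": [0.125,-0.1,-0.45],"turn": [0,0,0],"fingers": 0.3},{"delta_pos": [0.25,-0.2,-0.5],"turn": [0,0,0],"fingers": 0.3},{"delta_pos": [0.35,-0.3,-0.5],"turn": [0,0,0],"fingers": 0.3},{"delta_pos": [0.4,-0.4,-0.5],"turn": [0,0,0],"fingers": 0.3},{"delta_pos": [0.4,-0.5,-0.5],"turn": [0,0,0],"fingers": 0.3}]'

```text
clock: 23.42
position: [0.4852, -0.2907, 0.2243]
ee_rot: [0.001, 1.0, 0.0, 0.001]
ft_force: [1.2, 0.2, 0.8]
grip_width: 0.7
grasp_force: 0.0
```

Scaled: -0.05 m / 0.4 = -0.125.

>>> move_arm --plan '[{"delta_pos": [0,-0.125,0],"turn": [0,0,0],"fingers": 0.3},{"delta_pos": [0,-0.125,0],"turn": [0,0,0],"fingers": 0.3},{"delta_pos": [0,-0.125,0],"turn": [0,0,0],"fingers": 0.3},{"delta_pos": [0,-0.125,0],"turn": [0,0,0],"fingers": 0.3}]'

```text
clock: 23.92
position: [0.4877, -0.3371, 0.2232]
ee_rot: [-0.001, 1.0, 0.0, 0.0]
ft_force: [0.3, 0.4, -0.0]
grip_width: 0.698
grasp_force: 0.0
```

```bash
python3 - <<'E'
from h import *
t=camera("top"); s=camera("side"); print(get_obs()["position"])
for n,c in(("top",t),("side",s)):
    P=cloud(c)
    for nm,z,x,y,r in(("nut",.022,.598,.147,.035),("cover",.01,.647,-.0886,.036),("hub",.032,.647,-.0886,.03),("bearing",.064,.623,.03,.04)):
        q=P[(np.abs(P[...,2]-z)<.004)&(np.hypot(P[...,0]-x,P[...,1]-y)<r)]
        if len(q): p=np.array(cv2.minEnclosingCircle((q[:,:2]*1e4).astype(np.float32))[0])/1e4; d=p-[.623,.030]; a=np.deg2rad(11.5); print(n,nm,len(q),p,"along",round(d@[-np.sin(a),np.cos(a)],4),"across",round(d@[np.cos(a),np.sin(a)],4),np.ptp(q,0).round(3))
a=t["color"][110:260,210:430,::-1]; b=s["color"][90:290,220:420,::-1]
cv2.imwrite("pics/f1.png",np.hstack([cv2.resize(a,(440,300),interpolation=cv2.INTER_CUBIC),cv2.resize(b,(300,300),interpolation=cv2.INTER_CUBIC)]))
E
```

```text
[ 0.48764986 -0.33737052  0.22334549]
top nut 95 [0.59606362 0.146872  ] along 0.1199 across -0.0031 [0.045 0.041 0.007]
top cover 170 [ 0.64436865 -0.08757747] along -0.1195 across -0.0025 [0.057 0.058 0.007]
top hub 107 [ 0.64470825 -0.08712222] along -0.1191 across -0.0021 [0.034 0.035 0.008]
top bearing 184 [0.62255723 0.03135365] along 0.0014 across -0.0002 [0.047 0.049 0.007]
side nut 85 [0.59684248 0.14456411] along 0.1175 across -0.0028 [0.044 0.044 0.007]
side cover 188 [ 0.64421987 -0.09044766] along -0.1223 across -0.0032 [0.058 0.054 0.008]
side hub 125 [ 0.64560747 -0.09093436] along -0.123 across -0.002 [0.034 0.036 0.008]
side bearing 171 [0.62192861 0.0280678 ] along -0.0017 across -0.0014 [0.049 0.053 0.006]
```

View pics/f1.png

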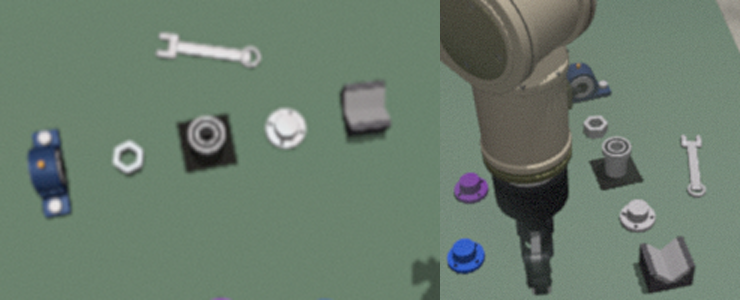

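The row is complete: nut (128,157), stack (207,135), cover (286,127) between the pillow block and the V-block. All are within about 4 mm of target, the bystanders are untouched, and the arm is clear. Handing in.

```bash
python3 -c "
from workcell import hand_in
print(hand_in())"
```

```text
the job is handed in; nothing more can be done
None
```

I handed the job in at about 24 s with all four parts set out in the row and the bystanders left alone; my last camera check put every part within about 4 mm of its target, but the hand-in returned no verdict.

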